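# Close up the candling light box

## Task

Close up the candling light box: take every wooden grading ring off the glass and put it in the blue tray, then push the shutter fully home against the far end stop, working its two posts in turn because it racks and jams in its sticky track. Last, lock it with the brass quarter-turn stud: line the wing up with the slot, push it in and turn it crosswise so that it stays down. Leave the lamp base, bulbs, balance and bowl where they are.

Things in the scene. Friction and masses are not known exactly. Their poses are not given: they have to be found in the camera images.
- lightbox: Low wooden candling light box, fixed: 270 mm (its x) by 320 mm (its y), deck 40 mm above the table. Origin: on the table, 15 mm ahead (+x) of the footprint's middle; +x is the way the shutter closes (away from the robot), z up. The deck's far part is milky glass (x 12 to 104 mm, y +-125 mm).
- end_stop (a point): Middle of the top of the aluminium end stop across the box's far edge, 56 mm above the table; its near face, 7.5 mm nearer (light-box x = 105 mm), is what the shutter's front edge meets when home.
- rail (a point): On the left (+y) end rail, light-box x = -15 mm, 56 mm above the table; the right rail mirrors it. Rails run along x over the box's whole length: fences with inner faces at light-box y = +-143 mm, under flat lips (y 132.5 to 156.5 mm, top 56 mm above the table) that keep the shutter from being lifted out.
- bridge (a point): Middle of the top of the grey bridge plate over the near part of the box, 66 mm above the table (underside 60 mm): light-box x -150 to +2 mm, y +-70 mm; carried by a bar at its near edge (x -150 to -120 mm, y +-80 mm). It hides the shutter's near edge, so that only its two ends can be got at. Has a slot for the stud.
- shutter: Flat aluminium shutter, about 0.65 kg, on the deck: 110 mm (x) by 280 mm (y), top 9.5 mm above the deck; origin under its middle. Starts near the robot, middle at light-box x -45 to -32 mm; home is x = +50 mm. Sticky (5 to 8 N, at its ends), 3 mm side play at each end. Pushed at one end it pivots about the other and jams once about 14 mm ahead, however hard pushed; pushing the other end frees it.
- post_left (a point): Top of the shutter's left (+y) brass post, to push it by: upright, round, 14 mm diameter, 30 mm tall above the shutter's top face; 35 mm behind (-x) and 104 mm left of the shutter's middle; its top is 79.5 mm above the table. With the shutter home it is at light-box x = 15 mm.
- post_right (a point): Top of the shutter's right (-y) post, the mirror image of the left one.
- home (a point): Point on the deck (40 mm above the table) under the middle of the shutter when it is fully home: light-box x = 50 mm, y = 0; axes as the light box's. Both posts are then 35 mm behind (-x) it.
- stud_turn (a joint): Angle (rad) of the quarter-turn stud on the bridge, counter-clockwise from above. 0: wing and crossbar lie along the light box's y, in line with the slot in the bridge (black strips prolong the slot); the crossbar passes it only within about 0.15 rad of that. Stops at +-1.62. Starts out of line (0.45 to 1.2); friction 0.03 N m.
- stud_push (a joint): How far the stud is pushed down (m), 0 to 0.013. A spring lifts it (3.5 N at the top, 8 N at the bottom). Out of line it stops at about 0.001; with the shutter not home its bolt lands on the shutter at about 0.004. In line it goes in; turned crosswise while held in (a quarter turn, either way) it is caught under the bridge and stays at about 0.011 when let go.
- wing (a point): Middle of the top of the stud's brass wing: 40 mm long, 10 mm thick, 24 mm tall (83 to 107 mm above the table when up), on the stud's axis at light-box x = -15 mm, y = 0. Pinch it across its 10 mm thickness (along light-box x when stud_turn is 0).
- tray: Blue enamel tray, loose, 210 x 210 mm outside, walls 4 mm thick and 20 mm high, floor 4 mm thick, 0.7 kg; origin under its middle, axes along its sides.
- ring1: Boxwood egg grading ring, six-sided outside and in: 52 mm over the flats, 60 mm over the corners, 40 mm bore, 28 mm high, 60 g; origin at the middle of its underside, z along the bore; flats face its own x axis and every 60 degrees from it. Lies on the glass at the start (or is absent).
- ring2: Boxwood egg grading ring, six-sided outside and in: 52 mm over the flats, 60 mm over the corners, 40 mm bore, 28 mm high, 60 g; origin at the middle of its underside, z along the bore; flats face its own x axis and every 60 degrees from it. Lies on the glass at the start (or is absent).
- ring3: Boxwood egg grading ring, six-sided outside and in: 52 mm over the flats, 60 mm over the corners, 40 mm bore, 28 mm high, 60 g; origin at the middle of its underside, z along the bore; flats face its own x axis and every 60 degrees from it. Lies on the glass at the start (or is absent).
- lamp_base: Bystander: cast-iron lamp base with an empty brass socket, 110 mm wide, 92 mm tall; origin under its middle.
- bulb_rest: Bystander: dark wooden rest 70 x 140 mm with two milky glass bulbs, 114 mm tall; origin under its middle.
- egg_scale: Bystander: small brass egg balance on a wooden foot 70 x 130 mm, 118 mm tall; origin under its middle.
- bowl: Bystander: blue enamel bowl with brown eggs in it, 170 mm wide, 72 mm tall to the eggs' tops; origin under its middle.
Not all that is in view belongs to the job. Leave any turquoise look-alike of the ring3 alone. What is shaped like the ring2 but black is not meant.

How it is judged:
By the outcome, as a careful person would: the job done as asked, in the order asked, and still so for the second after the job is handed in, with the robot touching nothing.
Of ring1, ring2, ring3 only 2 to 3 are there at a start; the rules pass over those that are not, and their reading is None.
At some moment in a run one of tray may be knocked a few centimetres aside while the robot is not near it.
Once in a run the grip may slacken for a moment while it holds something.
It also fails if it takes over 210 s, if anything falls off the work surface, if the arm or the gripper's body presses on something with over 40 N, if the wrist force passes 120 N, or if a joint passes its speed limit or range.

## Robot

A 6-joint arm with a two-finger parallel gripper is mounted at the origin on the work surface. World frame = base frame: x ahead of the robot, y to its left, z up, the work surface at z = 0. Lengths are in m, angles in rad, forces in N, time in s.
With the tool pointing down it reaches from about 0.35 to 0.975 m from the base axis. Payload 4.9 kg.
Tool frame: the origin (TCP) lies midway between the tips of the shut fingers; the grasp point (between the pads) lies 19 mm behind it; z points along the fingers, y is the line along which they close (so a half turn about z gives the same grasp; the last joint's range is limited). The gripper opens to 85 mm and grips with 20 to 120 N. Pads are 22 mm wide; open, the fingers measure 114 mm over their backs; the gripper's body (76 mm by 85 mm) begins 54 mm behind the grasp point. The pads swing forward as they close: fully open they stand 13 mm farther back than shut.
Start: joints at [-1.343, 0.053, 1.613, -0, 1.476, -0.119], TCP at [0.212, -0.588, 0.231] pointing down, gripper open.
Joint ranges: [-3.01, 3.01], [-1.01, 2.22], [0.06, 2.58], [-1.02, 4.17], [0.09, 2.62], [-3.14, 3.14]. Speed limits (rad/s): [2.57, 2.57, 3.14, 3.14, 3.14, 3.14].

## Interface

Orientations are given as a unit quaternion [w, x, y, z].
In Python, from plant import manip gives the robot as it stands.
- The arm moves only by the tool move_arm, never from a script. Its argument "increments" is one flat list of numbers, 5 for each row, row after row: the shift along the tool's x, y, z in mm, then the turn about the tool's z in rad, then the opening, from 0 (shut) to 1 (fully open). In form: [tx, ty, tz, spin, jaw, tx, ty, tz, spin, jaw, ...]. A call has 1 to 8 rows; each row shifts and turns the commanded pose from where the row before left it, along the tool's axes as they then stand; what a row does not reach is not made up. A row lasts 1/12 s, in which the tool goes at most 41.7 mm and 7.16 degrees, less where a joint would pass 70% of its speed; a pose out of reach is approached as far as the arm can. A call with a gripper value outside its range is refused whole. The fingers move at their own pace and stop on an object; the grip force is fixed at half the most. Time passes only in rows, so rows that do not move let the fingers close. It gives the time, the measured TCP pose, the force, the opening and the grip force at its end, in the units of the state.
- manip.state(): the state, without advancing time (a new reading comes with each control period).
- manip.grab_frame(name): name is "scene" or "top" or "wrist"; returns a dict with "image" (384x512x3 uint8, blue, green, red), "fov_y" (degrees; the focal length in pixels is half the picture's height over the tangent of half this angle, whatever the lens; pixels are square), "cx", "cy" (the principal point, pixels), "eye" and "rotation" of the camera in the world; the wrist camera has in their place "T_tool_cam" (4x4, takes a point from camera to tool coordinates, whose origin is the TCP and whose axes are the flange's). Camera axes: x right, y down, z forward; pixel columns grow to the right and rows downward; lengths in m; the calibration is good to about 2 mm. The wrist camera is an equidistant fisheye: a pixel r from the principal point sees the ray r / f radians off the axis. A picture is of the moment at which its call begins: read the wrist's pose just before it. There is no depth.
- manip.job_done(): hands the job in; it is judged then, once.
The state is a dict: "time": time; "joint_pos": joint angles; "joint_vel": joint speeds; "joint_efforts": joint torques, N m; "tool_pos": TCP position; "tool_rot": TCP orientation; "contact_force": force on the tool from outside, world axes, zero at the start; "ft_torque": the same for the moment, N m; "gripper_width": opening from 0.0 (shut) to 1.0 (fully open); "grasp_force": force on a finger pad.
Only numpy, scipy, OpenCV 4.12 (cv2) and the standard library are available. Lean on these libraries where they do the work, as an engineer would, in place of code of your own. Each camera call takes 0.05 s, during which the arm holds its last target. There are 200 camera calls.

## Working session

There is one attempt and no reset: what is moved stays moved. The work goes in short steps, Python scripts to look and compute and a tool call to move; the robot and the scene stay as the last step left them, time stands still between calls to the robot, and variables do not carry over. Pictures are saved under pics/ and viewed, at most 14 in all, crops included, and the job is handed in when it is done.

Besides the shell and the picture viewer there is one more tool, called as name(argument=value, ...) on one line, values as JSON. move_arm: Moves the arm, as the interface text tells. Its arguments: {"type":"object","properties":{"increments":{"type":"array"}},"required":["increments"]}

```bash
ls && mkdir -p pics
cat > h.py <<'E'
import numpy as np, cv2
from plant import manip
def save(n,f,crop=None,s=1):
    im=f["image"]
    if crop: x0,y0,x1,y1=crop; im=im[y0:y1,x0:x1]
    if s!=1: im=cv2.resize(im,None,fx=s,fy=s,interpolation=cv2.INTER_CUBIC)
    cv2.imwrite("pics/"+n+".png",im)
def foc(f): return f["image"].shape[0]/2/np.tan(np.radians(f["fov_y"])/2)
def ray(f,u,v):
    d=np.array([(u-f["cx"])/foc(f),(v-f["cy"])/foc(f),1.]); return np.array(f["rotation"])@d
def at_z(f,u,v,z):
    d=ray(f,u,v); e=np.array(f["eye"]); return e+d*(z-e[2])/d[2]
def proj(f,p):
    c=np.array(f["rotation"]).T@(np.array(p)-np.array(f["eye"])); return foc(f)*c[:2]/c[2]+np.array([f["cx"],f["cy"]])
E
python3 - <<'E'
from h import *
import pickle
print(manip.state())
fs={}
for n in("scene","top"):
    f=manip.grab_frame(n); fs[n]=f; save(n+"0",f,s=1.5); print(n,f["fov_y"],f["cx"],f["cy"],f["eye"],f["rotation"])
pickle.dump(fs,open("f0.pkl","wb"))
E
```

```text
pics
{'time': 0.0, 'joint_pos': array([-1.34302802e+00,  5.33395687e-02,  1.61428979e+00, -6.94376791e-06,
        1.47602119e+00, -1.18994204e-01]), 'joint_vel': array([ 0.00044527, -0.00016623, -0.00156161, -0.00128791, -0.00122284,
       -0.00082109]), 'joint_efforts': array([-6.24110453e-04, -3.93681800e+01, -3.70178998e+01, -2.64134751e-04,
        7.09562548e-03,  1.08489036e-06]), 'tool_pos': array([ 0.21226859, -0.58718262,  0.23007626]), 'tool_rot': array([-1.02724181e-03,  9.85006506e-01,  1.72514126e-01, -5.93848857e-05]), 'contact_force': array([-0.10235205, -0.04950405, -0.28106705]), 'ft_torque': array([ 0.00803397, -0.00315953, -0.04640561]), 'grasp_force': 0.0, 'gripper_width': 1.0001191388447355}
scene 45.666285029108174 249.54010122812664 194.97607517570367 [ 1.32032986 -0.14366078  1.13744   ] [-0.23259297  0.73126772  0.60940396 -0.19943632]
top 45.3378406021751 258.52753486296024 195.74018314356047 [0.36384255 0.0201366  1.83038483] [-0.0369989   0.71561169 -0.69592874  0.04705501]
```

```bash
sed -i 's/^from plant.*/from plant import manip\nfrom scipy.spatial.transform import Rotation as R\ndef q2m(q): q=np.array(q).ravel(); return R.from_quat([q[1],q[2],q[3],q[0]]).as_matrix()/; s/np.array(f\["rotation"\])/q2m(f["rotation"])/' h.py
python3 - <<'E'
from h import *
import pickle
fs=pickle.load(open("f0.pkl","rb"))
print(q2m(fs["top"]["rotation"]).round(3), q2m(fs["scene"]["rotation"]).round(3))
E
```

```text
[[ 0.027 -0.993  0.119]
 [-1.    -0.029 -0.013]
 [ 0.016 -0.118 -0.993]] [[ 0.178  0.798 -0.575]
 [ 0.984 -0.149  0.097]
 [-0.008 -0.583 -0.812]]
```

View pics/top0.png

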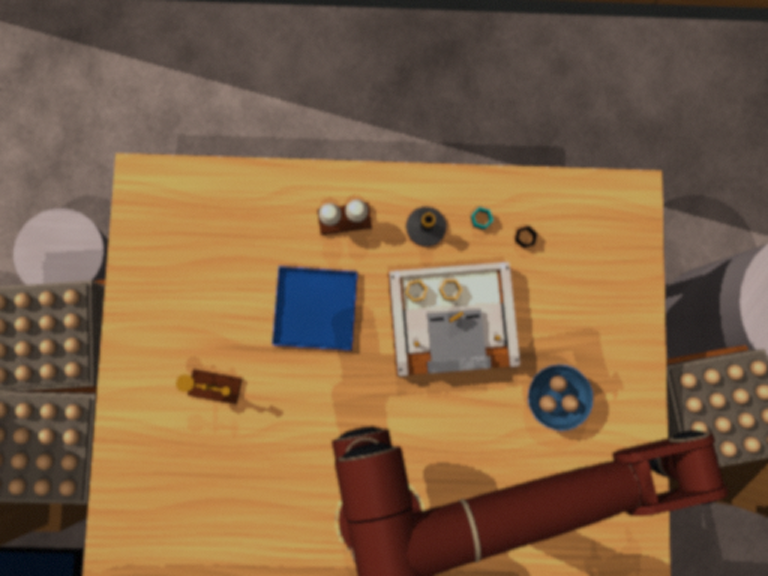

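View pics/scene0.png

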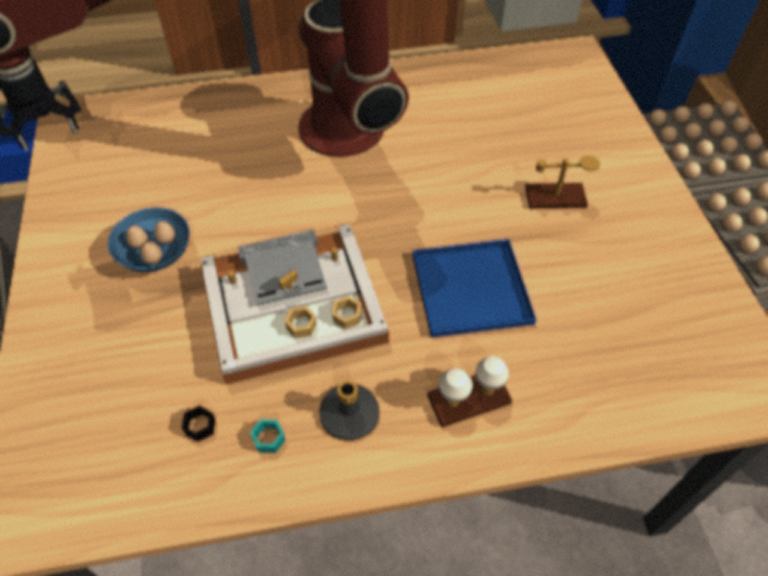

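The overview shows two wooden rings on the glass (top image ~(415,290) and (450,290) at 1.5x), the tray left of the box at (316,308), and turquoise/black look-alikes behind it. I'll enlarge both views.

Run:
```python
from h import *
import pickle
fs=pickle.load(open("f0.pkl","rb"))
save("topc",fs["top"],(175,165,355,260),4.4)
save("scenec",fs["scene"],(125,140,365,260),3.3)
```

```text
(no output)
```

View pics/topc.png

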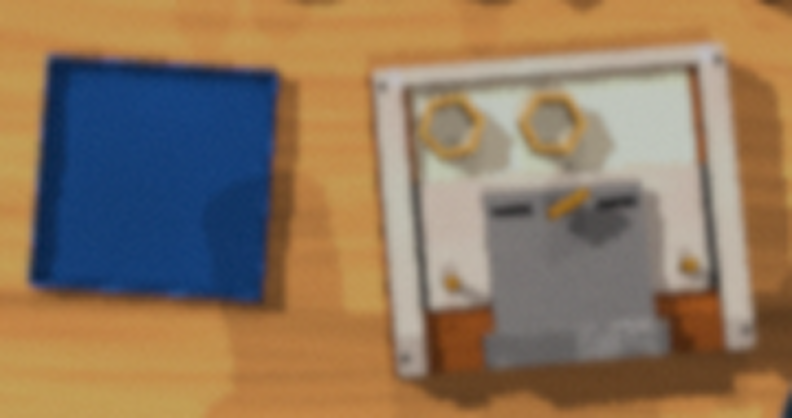

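View pics/scenec.png

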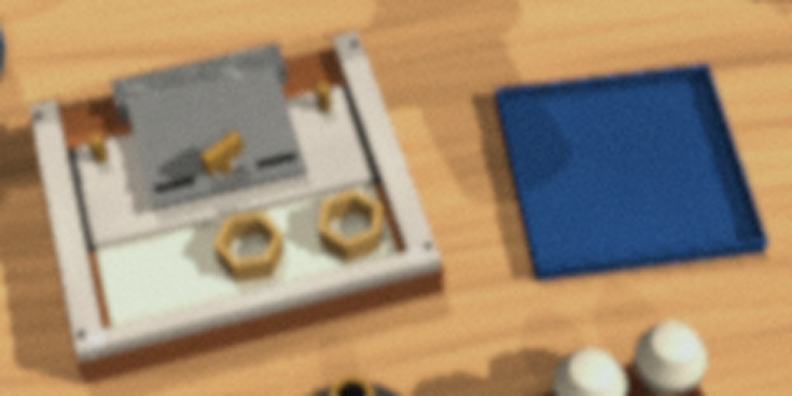

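```bash
cat > m.py <<'E'
from h import *
import pickle
from scipy.optimize import least_squares
fs=pickle.load(open("f0.pkl","rb"))
T=lambda x,y:((x+.5)/4.4-.5+175,(y+.5)/4.4-.5+165)
S=lambda x,y:((x+.5)/3.3-.5+125,(y+.5)/3.3-.5+140)
def rot(a): return np.array([[np.cos(a),-np.sin(a)],[np.sin(a),np.cos(a)]])
def fit(pts,x0,z):
    def r(p):
        o=[]
        for cam,uv,m in pts:
            w=rot(p[2])@np.array(m)+p[:2]; o+=list(proj(fs[cam],[*w,z])-uv)
        return np.array(o)
    s=least_squares(r,x0); print(s.x.round(4),np.degrees(s.x[2]).round(2),s.fun.round(1)); return s.x
L=fit([("top",T(373,70),(.12,.1565)),("top",T(723,46),(.12,-.1565)),("top",T(399,378),(-.15,.1565)),("top",T(757,347),(-.15,-.1565)),
 ("scene",S(80,357),(.12,-.1565)),("scene",S(440,262),(.12,.1565)),("scene",S(357,36),(-.15,.1565)),("scene",S(33,106),(-.15,-.1565))],[.7,-.1,0],.056)
h=.105
tr=fit([("top",T(50,55),(h,h)),("top",T(279,72),(h,-h)),("top",T(262,300),(-h,-h)),("top",T(30,287),(-h,h)),
 ("scene",S(497,92),(-h,-h)),("scene",S(708,66),(-h,h)),("scene",S(765,245),(h,h)),("scene",S(537,277),(h,-h))],[.7,.2,0],.02)
for n,t,s,z in(("A",(452,127),(350,218),.068),("B",(553,124),(249,240),.068),("pl",(449,276),(323,90),.0795),("pr",(687,264),(95,138),.0795),("wing",(569,202),(222,148),.107),("wingL",(550,215),(236,135),.107),("wingR",(589,192),(206,152),.107)):
    a=at_z(fs["top"],*T(*t),z)[:2];b=at_z(fs["scene"],*S(*s),z)[:2]
    print(n,a.round(4),b.round(4),"box",(rot(L[2]).T@(a-L[:2])).round(4),(rot(L[2]).T@(b-L[:2])).round(4))
for x,y,z in((-.015,0,.107),): print(rot(L[2])@[x,y]+L[:2])
E
python3 m.py
```

```text
[ 0.5363 -0.1727  0.1093] 6.26 [ 0.  -0.6  0.  -1.4 -0.1 -1.2 -0.5 -0.9 -1.  -1.5  0.5 -0.8  0.3 -1.5
 -0.8 -0.1]
[ 0.5427  0.1878 -0.0375] -2.15 [-0.2 -1.2  0.4 -1.6  0.6 -0.6 -0.1 -1.1 -0.9 -1.2  0.  -0.9  1.  -0.7
 -0.5 -1.6]
A [ 0.5857 -0.0746] [ 0.5902 -0.0751] box [0.0599 0.0921] [0.0642 0.0912]
B [ 0.5909 -0.1634] [ 0.5968 -0.1632] box [0.0554 0.0033] [0.0612 0.0028]
pl [ 0.4543 -0.0743] [ 0.4547 -0.0782] box [-0.0707  0.1068] [-0.0707  0.1028]
pr [ 0.4704 -0.2806] [ 0.4718 -0.2849] box [-0.0772 -0.1001] [-0.0764 -0.1044]
wing [ 0.519  -0.1742] [ 0.5248 -0.1744] box [-0.0173  0.0004] [-0.0116 -0.0004]
wingL [ 0.5074 -0.1581] [ 0.513 -0.161] box [-0.0271  0.0177] [-0.0219  0.0141]
wingR [ 0.5281 -0.1912] [ 0.5265 -0.1884] box [-0.0101 -0.0175] [-0.0114 -0.0145]
[ 0.52134882 -0.17433854]
```

move_arm(increments=[28,-20,-1,0,1,28,-20,-1,0,1,28,-20,-1,0,1,28,-20,-1,0,1,28,-20,-1,0,1,28,-20,-1,0,1,28,-20,-1,0,1,28,-20,-1,0,1])

```text
time: 0.77
tool_pos: [0.3692, -0.3595, 0.2388]
tool_rot: [-0.0, 0.985, 0.172, -0.0]
contact_force: [1.4, -0.8, 0.6]
gripper_width: 0.998
grasp_force: 0.0
```

move_arm(increments=[28,-20,-1,0,1,28,-20,-1,0,1,28,-20,-1,0,1,28,-20,-1,0,1,28,-20,-1,0,1,28,-20,-1,0,1,28,-20,-1,0,1,28,-20,-1,0,1])

```text
time: 1.43
tool_pos: [0.5254, -0.1328, 0.2469]
tool_rot: [-0.0, 0.985, 0.173, -0.0]
contact_force: [0.1, -0.7, -1.0]
gripper_width: 1.0
grasp_force: 0.0
```

move_arm(increments=[0,0,0,0,1,0,0,0,0,1])

```text
time: 1.6
tool_pos: [0.5253, -0.1331, 0.2467]
tool_rot: [-0.0, 0.985, 0.174, -0.001]
contact_force: [-0.0, 0.2, 0.7]
gripper_width: 1.003
grasp_force: 0.0
```

```bash
cat >> h.py <<'E'
def st(): s=manip.state(); M=q2m(s["tool_rot"]); return s,np.array(s["tool_pos"]),M
def yaw(M): return np.arctan2(M[1,0],M[0,0])
def go(x,y,z,psi=None):
    s,p,M=st(); d=M.T@(np.array([x,y,z])-p)*1000
    sp=None if psi is None else (yaw(M)-psi+np.pi/2)%np.pi-np.pi/2
    print("t",round(s["time"],2),"pos",p.round(4),"yaw",yaw(M).round(3),"jaw",round(s["gripper_width"],2),"gf",round(float(s["grasp_force"]),1),"F",np.round(s["contact_force"],1)); print(" move tool mm",d.round(1),"spin",sp)
def wcam():
    s,p,M=st(); f=manip.grab_frame("wrist"); f["p"]=p;f["M"]=M; return f
def wat(f,u,v,z):
    r=np.array([u-f["cx"],v-f["cy"]]); n=np.hypot(*r); th=n/foc(f)
    d=np.array([*(np.sin(th)*r/max(n,1e-9)),np.cos(th)]); T=np.array(f["T_tool_cam"])
    e=f["p"]+f["M"]@T[:3,3]; d=f["M"]@T[:3,:3]@d; return e+d*(z-e[2])/d[2]
def wproj(f,P):
    T=np.array(f["T_tool_cam"]); c=T[:3,:3].T@(f["M"].T@(np.array(P)-f["p"])-T[:3,3]); n=np.hypot(c[0],c[1]); th=np.arctan2(n,c[2])
    return foc(f)*th*c[:2]/n+np.array([f["cx"],f["cy"]])
E
python3 - <<'E'
from h import *
import pickle
f=wcam(); pickle.dump(f,open("w1.pkl","wb")); save("w1",f,s=1.5)
print(f["T_tool_cam"],f["fov_y"],f["cx"],f["cy"]); go(.594,-.163,.1)
for n,P in(("A",(.588,-.075,.068)),("B",(.594,-.163,.068))): print(n,(wproj(f,P)*1.5).round())
E
```

```text
[[-3.85170695e-04 -9.47814502e-01 -3.18822085e-01  8.22542896e-02]
 [ 9.99999568e-01 -6.34903318e-04  6.79375908e-04 -8.25111993e-04]
 [-8.46343538e-04 -3.18821686e-01  9.47814337e-01 -1.40934318e-01]
 [ 0.00000000e+00  0.00000000e+00  0.00000000e+00  1.00000000e+00]] 65.70646984690485 263.1055965486489 194.843822426133
t 1.65 pos [ 0.5248 -0.1341  0.2467] yaw 0.348 jaw 1.0 gf 0.0 F [-0.9 -0.9  1.1]
 move tool mm [ 55.3  50.8 146.6] spin None
A [349. 153.]
B [467. 187.]
```

View pics/w1.png

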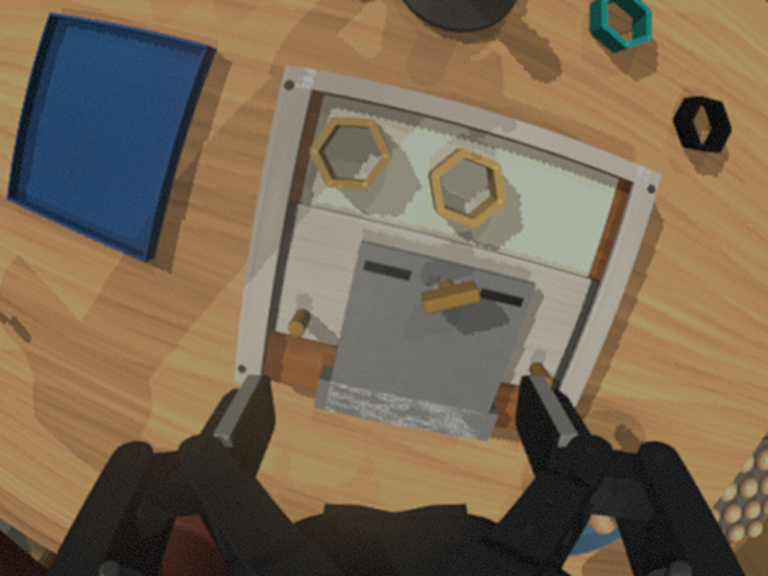

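Run:
```python
from h import *
import pickle
f=pickle.load(open("w1.pkl","rb"))
g=lambda x,y,z:wat(f,(x+.5)/1.5-.5,(y+.5)/1.5-.5,z)[:2]
L=np.array([.5363,-.1727]);a=.1093;Rm=np.array([[np.cos(a),-np.sin(a)],[np.sin(a),np.cos(a)]])
for n,c in(("A",[(310,153),(328,119),(372,120),(390,155),(369,189),(328,187)]),("B",[(430,178),(466,150),(504,168),(501,207),(471,227),(434,210)])):
    P=np.array([g(x,y,.068) for x,y in c]); m=P.mean(0); d=P-m; ang=np.degrees(np.arctan2(d[:,1],d[:,0]))
    print(n,m.round(4),"box",(Rm.T@(m-L)).round(4),"radius",np.hypot(*d.T).round(3),"corner mod60",(ang%60).round(1))
for n,x,y,z in(("LF(.12,.1565)",287,67,.056),("RF",661,176,.056),("NL(-.15,.1565)",236,376,.056),("s1",364,266,.066),("s2",411,273,.066),("s3",481,294,.066),("s4",523,302,.066),("wl",424,299,.107),("wr",478,287,.107),("pl",301,316,.0795),("pr",539,368,.0795),("shutter front L",303,204,.0495),("shutter front R",597,279,.0495)):
    p=g(x,y,z); print(n,p.round(4),"box",(Rm.T@(p-L)).round(4))
```

```text
A [ 0.5875 -0.0753] box [0.0615 0.0912] radius [0.028 0.029 0.029 0.029 0.029 0.028] corner mod60 [47.3 50.4 45.8 47.5 48.3 46.5]
B [ 0.5924 -0.1639] box [0.0567 0.0026] radius [0.029 0.029 0.031 0.028 0.027 0.029] corner mod60 [33.6 24.3 23.1 24.7 26.5 21.7]
LF(.12,.1565) [ 0.6351 -0.0076] box [0.1162 0.1533]
RF [ 0.6694 -0.3156] box [ 0.1168 -0.1566]
NL(-.15,.1565) [ 0.3753 -0.0366] box [-0.1452  0.1528]
s1 [ 0.5123 -0.1125] box [-0.0173  0.0625]
s2 [ 0.5192 -0.1474] box [-0.0142  0.027 ]
s3 [ 0.5221 -0.2042] box [-0.0175 -0.0298]
s4 [ 0.5277 -0.239 ] box [-0.0158 -0.065 ]
wl [ 0.5159 -0.1565] box [-0.0185  0.0184]
wr [ 0.5362 -0.1875] box [-0.0017 -0.0147]
pl [ 0.463  -0.0797] box [-0.0627  0.1005]
pr [ 0.4841 -0.2719] box [-0.0627 -0.0929]
shutter front L [ 0.5386 -0.0522] box [0.0155 0.1195]
shutter front R [ 0.5656 -0.3007] box [ 0.0152 -0.1304]
```

move_arm(increments=[27,25.5,0,0,0.8,27,25.5,0,-0.088,0.8,0,0,35,0,0.8,0,0,35,0,0.8,0,0,35,0,0.8,0,0,30,0,0.8,0,0,15,0,0.8,0,0,0,0,0.8])

```text
time: 2.32
tool_pos: [0.5887, -0.1643, 0.0914]
tool_rot: [-0.003, 0.977, 0.215, -0.004]
contact_force: [-0.4, -0.2, -0.7]
gripper_width: 0.799
grasp_force: 0.0
```

Run:
```python
from h import *
go(.593,-.164,.042,.436)
```

```text
t 2.32 pos [ 0.5887 -0.1643  0.0914] yaw 0.433 jaw 0.8 gf 0.0 F [-0.4 -0.2 -0.7]
 move tool mm [ 4.3  1.9 49.3] spin -0.0034766128750582936
```

move_arm(increments=[4,1.5,16,0,0.8,0,0,17,0,0.8,0,0,15,0,0.8,0,0,0,0,0.8,0,0,0,0,0.3,0,0,0,0,0.3,0,0,0,0,0.3,0,0,0,0,0.3])

```text
time: 2.98
tool_pos: [0.5985, -0.1646, 0.0513]
tool_rot: [0.001, 0.976, 0.216, 0.001]
contact_force: [0.0, -0.7, 3.4]
gripper_width: 0.596
grasp_force: 62.1
```

move_arm(increments=[0,0,0,0,0.3,0,0,0,0,0.3,0,0,0,0,0.3,0,0,0,0,0.3])

```text
time: 3.32
tool_pos: [0.5985, -0.1645, 0.0512]
tool_rot: [0.001, 0.976, 0.216, 0.001]
contact_force: [-0.7, -1.9, 6.3]
gripper_width: 0.592
grasp_force: 62.4
```

move_arm(increments=[0,0,-15,0,0.3,0,0,-30,0,0.3,0,0,-35,0,0.3,13,-31,0,0,0.3,13,-31,0,0,0.3,13,-31,0,0,0.3,13,-31,0,0,0.3,13,-31,0,0,0.3])

```text
time: 3.98
tool_pos: [0.5904, 0.0057, 0.129]
tool_rot: [-0.0, 0.976, 0.216, -0.0]
contact_force: [0.8, 0.2, -0.5]
gripper_width: 0.595
grasp_force: 62.1
```

move_arm(increments=[13,-31,0,0,0.3,13,-31,0,0,0.3,13,-31,0,0,0.3,13,-31,0,0,0.3,0,0,0,0,0.3,0,0,0,0,0.3])

```text
time: 4.48
tool_pos: [0.5853, 0.14, 0.1288]
tool_rot: [0.0, 0.976, 0.217, -0.0]
contact_force: [-0.6, -0.2, -1.0]
gripper_width: 0.594
grasp_force: 62.1
```

Run:
```python
from h import *
import pickle
go(.588,.143,.017)
f=manip.grab_frame("scene"); pickle.dump(f,open("s2.pkl","wb")); save("s2",f,(230,130,400,280),4)
```

```text
t 4.48 pos [0.5853 0.14   0.1288] yaw 0.438 jaw 0.59 gf 62.1 F [-0.6 -0.2 -1. ]
 move tool mm [  3.8  -1.5 111.8] spin None
```

View pics/s2.png

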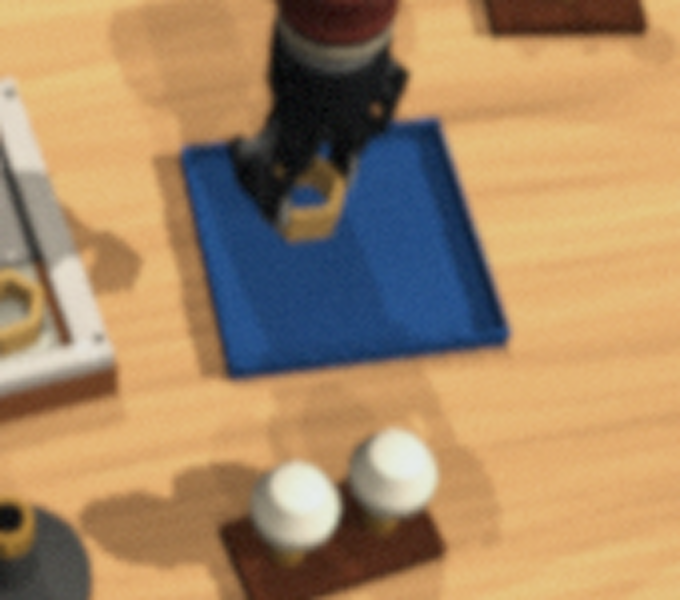

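The ring is held between the fingers over the tray, whose corners, e.g. (183,150), are unmoved. Lowering it in.

move_arm(increments=[0,0,30,0,0.3,0,0,30,0,0.3,0,0,25,0,0.3,0,0,16,0,0.3,0,0,9,0,0.3,0,0,0,0,0.3,0,0,0,0,0.3])

```text
time: 5.12
tool_pos: [0.5865, 0.1376, 0.0197]
tool_rot: [0.0, 0.977, 0.215, 0.0]
contact_force: [0.2, -1.1, 0.0]
gripper_width: 0.594
grasp_force: 62.1
```

move_arm(increments=[0,0,0,0,0.8,0,0,0,0,0.8,0,0,0,0,0.8,0,0,-20,0,0.8,0,0,-35,0,0.8,0,0,-35,0,0.8,0,0,-30,0,0.8,0,0,0,0,0.8])

```text
time: 5.78
tool_pos: [0.5909, 0.1392, 0.149]
tool_rot: [0.001, 0.976, 0.216, 0.008]
contact_force: [1.4, 0.4, 1.6]
gripper_width: 0.805
grasp_force: 0.0
```

Run:
```python
from h import *
a=np.radians(137.5)-np.pi  # tool y dir -42.5
go(.5875+.0025,-.0753-.0028,.16,a+np.pi/2)
```

```text
t 5.78 pos [0.5909 0.1392 0.149 ] yaw 0.435 jaw 0.8 gf 0.0 F [1.4 0.4 1.6]
 move tool mm [-92.3 196.7 -11.4] spin -0.39387354648575723
```

move_arm(increments=[-15.4,32.8,0,0,0.75,-15.4,32.8,0,0,0.75,-15.4,32.8,0,0,0.75,-15.4,32.8,0,0,0.75,-15.4,32.8,0,0,0.75,-15.4,32.8,0,0,0.75,0,0,0,-0.1,0.75,0,0,0,-0.1,0.75])

```text
time: 6.45
tool_pos: [0.5851, -0.0812, 0.1397]
tool_rot: [0.0, 0.95, 0.313, 0.0]
contact_force: [0.5, 0.3, -0.1]
gripper_width: 0.754
grasp_force: 0.0
```

move_arm(increments=[0,0,0,-0.1,0.75,0,0,0,-0.094,0.75,0,0,0,0,0.75,0,0,0,0,0.75])

```text
time: 6.78
tool_pos: [0.5851, -0.0789, 0.1395]
tool_rot: [0.0, 0.916, 0.402, 0.0]
contact_force: [0.7, 0.0, -0.4]
gripper_width: 0.752
grasp_force: 0.0
```

Run:
```python
from h import *
import pickle
f=wcam(); pickle.dump(f,open("w3.pkl","wb")); save("w3",f,s=1.5)
a=np.radians(137.5)-np.pi
go(.590,-.0781,.044,a+np.pi/2)
print((wproj(f,(.5875,-.0753,.068))*1.5).round())
```

```text
t 6.83 pos [ 0.5851 -0.0788  0.1395] yaw 0.827 jaw 0.75 gf 0.0 F [-0.   0.6  0.2]
 move tool mm [ 3.9  3.1 95.5] spin -0.0023158067217212697
[394. 305.]
```

View pics/w3.png

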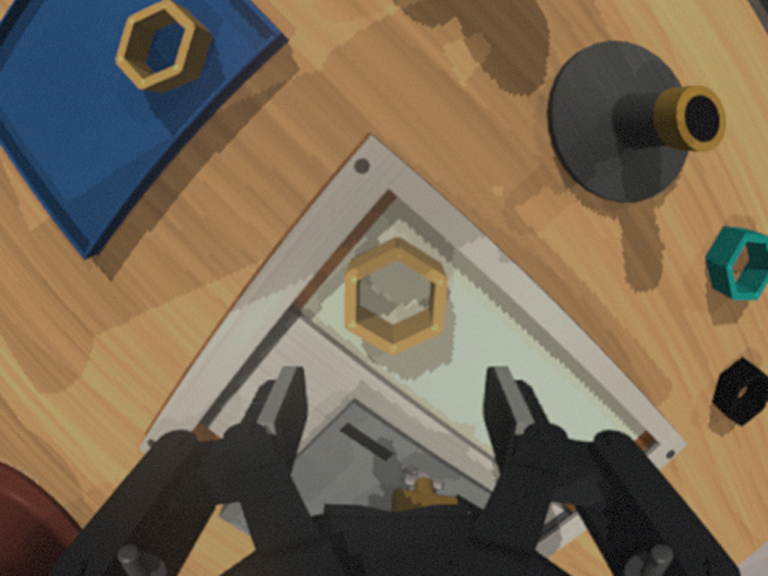

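Ring B sits in the tray. Ring A's top is centred at about (396,296), its flats squarely facing the fingers.

Run:
```python
from h import *
import pickle
f=pickle.load(open("w3.pkl","rb"))
P=np.array([wat(f,(x+.5)/1.5-.5,(y+.5)/1.5-.5,.068)[:2] for x,y in((396,239),(446,268),(445,325),(395,353),(346,322),(346,266))])
m=P.mean(0);d=P-m;print(m,np.hypot(*d.T).round(4),(np.degrees(np.arctan2(d[:,1],d[:,0]))%60).round(1))
u=np.array([.737,-.676]); go(*(m+u*.003),.044,np.radians(47.5))
```

```text
[ 0.59101803 -0.07237352] [0.0297 0.0292 0.0299 0.0316 0.0292 0.0294] [47.1 48.5 46.1 46.7 45.6 44.1]
t 6.83 pos [ 0.5851 -0.0788  0.1395] yaw 0.827 jaw 0.75 gf 0.0 F [-0.   0.6  0.2]
 move tool mm [ 8.8  2.9 95.5] spin -0.0023158067217214917
```

move_arm(increments=[7.5,3,25,0,0.74,0,0,25,0,0.74,0,0,20,0,0.74,0,0,15,0,0.74,0,0,8,0,0.74,0,0,0,0,0.74,0,0,0,0,0.74])

```text
time: 7.42
tool_pos: [0.5924, -0.0754, 0.0465]
tool_rot: [-0.0, 0.915, 0.402, -0.0]
contact_force: [0.1, 0.9, 0.8]
gripper_width: 0.74
grasp_force: 0.0
```

move_arm(increments=[0,0,0,0,0.3,0,0,0,0,0.3,0,0,0,0,0.3,0,0,0,0,0.3,0,0,0,0,0.3,0,0,0,0,0.3])

```text
time: 7.92
tool_pos: [0.5938, -0.0758, 0.0483]
tool_rot: [0.001, 0.915, 0.403, 0.001]
contact_force: [0.6, -0.2, 6.6]
gripper_width: 0.594
grasp_force: 63.7
```

move_arm(increments=[0,0,-15,0,0.3,0,0,-30,0,0.3,0,0,-35,0,0.3,18.2,-30.9,0,0,0.3,18.2,-30.9,0,0,0.3,18.2,-30.9,0,0,0.3,18.2,-30.9,0,0,0.3,18.2,-30.9,0,0,0.3])

```text
time: 8.58
tool_pos: [0.5389, 0.0973, 0.1261]
tool_rot: [-0.0, 0.916, 0.402, -0.0]
contact_force: [-0.2, 0.1, -0.1]
gripper_width: 0.592
grasp_force: 63.1
```

move_arm(increments=[18.2,-30.9,0,0,0.3,18.2,-30.9,0,0,0.3,18.2,-30.9,0,0,0.3,18.2,-30.9,0,0,0.3,0,0,0,0,0.3,0,0,0,0,0.3])

```text
time: 9.08
tool_pos: [0.497, 0.2346, 0.126]
tool_rot: [0.0, 0.915, 0.404, -0.0]
contact_force: [-0.5, -0.4, -0.2]
gripper_width: 0.591
grasp_force: 68.0
```

Run:
```python
from h import *
import pickle
go(.50,.233,.0145)
f=manip.grab_frame("scene"); pickle.dump(f,open("s4.pkl","wb")); save("s4",f,(230,130,400,280),4)
```

```text
t 9.08 pos [0.497  0.2346 0.126 ] yaw 0.832 jaw 0.59 gf 68.0 F [-0.5 -0.4 -0.2]
 move tool mm [  0.9   3.3 111.5] spin None
```

View pics/s4.png

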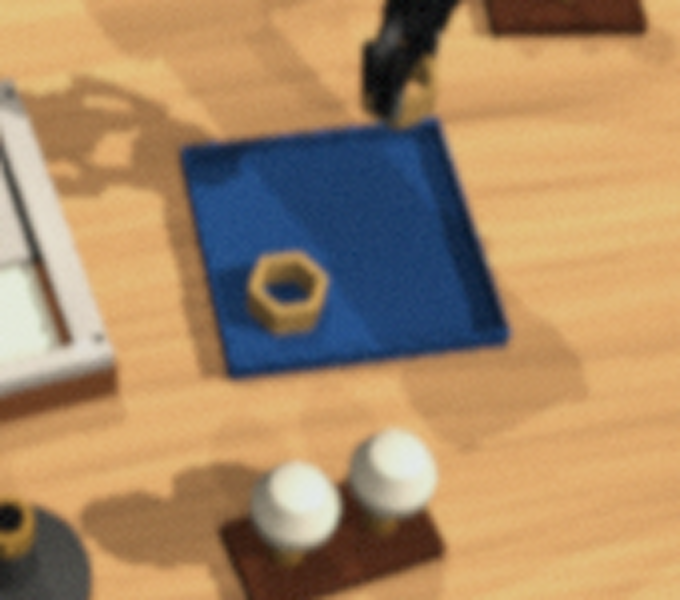

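Tray unmoved (corner still at (183,150)), ring B rests in it at (288,290), ring A is held above. Lowering.

move_arm(increments=[0,3,30,0,0.3,0,0,30,0,0.3,0,0,25,0,0.3,0,0,16,0,0.3,0,0,9,0,0.3,0,0,0,0,0.3,0,0,0,0,0.3])

```text
time: 9.72
tool_pos: [0.5009, 0.2305, 0.0167]
tool_rot: [0.0, 0.916, 0.402, 0.0]
contact_force: [-0.1, 0.2, -1.3]
gripper_width: 0.591
grasp_force: 68.0
```

move_arm(increments=[0,0,0,0,0.75,0,0,0,0,0.75,0,0,0,0,0.75,0,0,-20,0,0.75,0,0,-35,0,0.5,0,0,-35,0,0.2,0,0,-35,0,0,0,0,-20,0,0])

```text
time: 10.38
tool_pos: [0.5022, 0.232, 0.1671]
tool_rot: [0.0, 0.915, 0.403, 0.004]
contact_force: [1.2, 0.4, 0.5]
gripper_width: 0.184
grasp_force: 0.0
```

Run:
```python
from h import *
go(.46,-.06,.15,.11)
```

```text
t 10.38 pos [0.5022 0.232  0.1671] yaw 0.829 jaw 0.18 gf 0.0 F [1.2 0.4 0.5]
 move tool mm [-243.9  166.    16.1] spin 0.7190771618953793
```

```bash
cat >> h.py <<'E'
L=np.array([.5363,-.1727]);A=.1093;Rm=np.array([[np.cos(A),-np.sin(A)],[np.sin(A),np.cos(A)]])
def gb(bx,by,z):
    w=Rm@np.array([bx,by])+L; s,p,M=st(); print("box",(1000*Rm.T@(p[:2]-L)).round(1)); go(*w,z,A)
E
python3 - <<'E'
from h import *
gb(-.108,.104,.16)
E
```

```text
box [ 10.3 406. ]
t 10.38 pos [0.5022 0.232  0.1671] yaw 0.829 jaw 0.18 gf 0.0 F [1.2 0.4 0.5]
 move tool mm [-288.   149.1    5.8] spin 0.7197771618953794
```

move_arm(increments=[-32,16.6,0,0,0,-32,16.6,0,0,0,-32,16.6,0,0,0,-32,16.6,0,0,0,-32,16.6,0,0,0,-32,16.6,0,0,0,-32,16.6,0,0,0,-32,16.6,0,0,0])

```text
time: 11.05
tool_pos: [0.4247, -0.0486, 0.1623]
tool_rot: [0.001, 0.915, 0.403, 0.001]
contact_force: [0.3, -1.0, 0.5]
gripper_width: -0.001
grasp_force: 0.0
```

move_arm(increments=[-32,16.6,0,0,0,0,0,0,0.12,0,0,0,0,0.12,0,0,0,0,0.12,0,0,0,0,0.12,0,0,0,0,0.12,0,0,0,0,0.12,0,0,0,0,0,0])

```text
time: 11.72
tool_pos: [0.416, -0.0821, 0.1621]
tool_rot: [0.0, 0.999, 0.054, 0.001]
contact_force: [-0.1, -0.0, -0.0]
gripper_width: 0.0
grasp_force: 0.0
```

Run:
```python
from h import *
gb(-.108,.104,.060)
```

```text
box [-109.7  103.2]
t 11.72 pos [ 0.416  -0.0821  0.1621] yaw 0.107 jaw 0.0 gf 0.0 F [-0.1 -0.  -0. ]
 move tool mm [  1.6  -0.9 102.1] spin -0.0022391290492735916
```

move_arm(increments=[0,0,30,0,0,0,0,35,0,0,0,0,25,0,0,0,0,10,0,0,0,0,0,0,0,4,0,0,0,0,4,0,0,0,0,4,0,0,0,0])

```text
time: 12.38
tool_pos: [0.4299, -0.0813, 0.0637]
tool_rot: [0.001, 0.999, 0.055, 0.002]
contact_force: [-0.7, -0.3, -0.2]
gripper_width: 0.003
grasp_force: 0.0
```

move_arm(increments=[4,0,0,0,0,3,0,0,0,0])

```text
time: 12.55
tool_pos: [0.4348, -0.0803, 0.0626]
tool_rot: [0.0, 0.998, 0.055, -0.001]
contact_force: [-6.6, -0.7, 5.5]
gripper_width: 0.003
grasp_force: 3.6
```

move_arm(increments=[3,0,0,0,0,2,0,0,0,0,0,0,0,0,0])

```text
time: 12.8
tool_pos: [0.4395, -0.0794, 0.0621]
tool_rot: [-0.0, 0.998, 0.055, -0.001]
contact_force: [-4.5, -0.2, 4.0]
gripper_width: -0.001
grasp_force: 2.4
```

Run:
```python
from h import *
import pickle
gb(-.08,.104,.060)
f=wcam(); pickle.dump(f,open("w5.pkl","wb")); save("w5",f,s=1.5)
```

```text
box [-86.  103.3]
t 12.8 pos [ 0.4395 -0.0794  0.0621] yaw 0.11 jaw -0.0 gf 2.4 F [-4.5 -0.2  4. ]
 move tool mm [ 6.  -0.7  2.1] spin 0.0002849312837402973
```

View pics/w5.png

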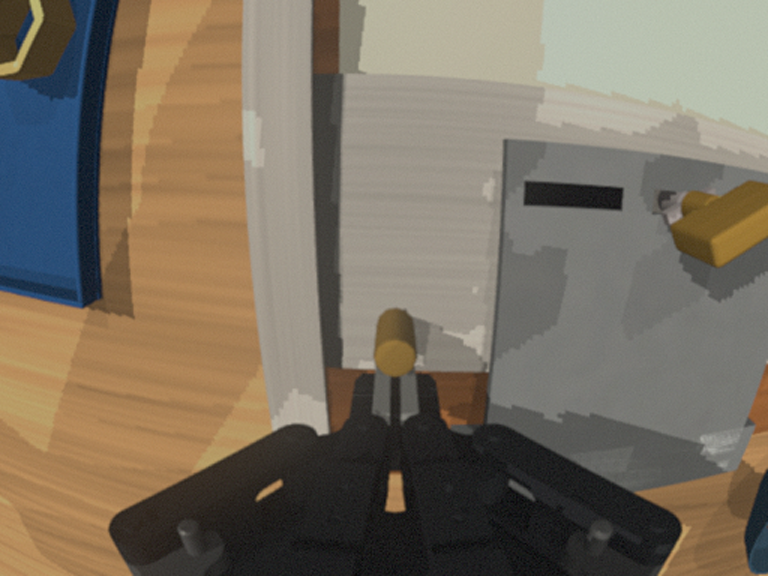

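move_arm(increments=[3,0,0,0,0,2,0,0,0,0,0,0,0,0,0,-20,0,0,0,0,0,0,-32,0,0,0,0,-32,0,0,0,34,0,0,0,0,34,0,0,0])

```text
time: 13.52
tool_pos: [0.4348, -0.1496, 0.1293]
tool_rot: [0.002, 0.998, 0.056, 0.004]
contact_force: [1.0, 0.5, -0.9]
gripper_width: 0.002
grasp_force: 0.0
```

move_arm(increments=[0,35,0,0,0,0,35,0,0,0,0,35,0,0,0,0,34,0,0,0,0,0,0,0,0,0,0,32,0,0,0,0,32,0,0,0,0,0,0,0])

```text
time: 14.18
tool_pos: [0.4439, -0.2838, 0.0554]
tool_rot: [-0.004, 0.999, 0.054, -0.004]
contact_force: [-1.5, 1.3, -1.5]
gripper_width: -0.002
grasp_force: 0.0
```

Run:
```python
from h import *
gb(-.073,-.104,.060)
```

```text
box [-103.9 -100.3]
t 14.18 pos [ 0.4439 -0.2838  0.0554] yaw 0.109 jaw -0.0 gf 0.0 F [-1.5  1.3 -1.5]
 move tool mm [30.9  3.6 -4.8] spin -0.0006407658297620245
```

move_arm(increments=[4,3,0,0,0,4,0,0,0,0,4,0,0,0,0,4,0,0,0,0,4,0,0,0,0,4,0,0,0,0,4,0,0,0,0,2,0,0,0,0])

```text
time: 14.85
tool_pos: [0.4783, -0.2882, 0.0633]
tool_rot: [0.002, 0.998, 0.055, 0.0]
contact_force: [-5.7, -6.0, 1.5]
gripper_width: -0.0
grasp_force: 3.2
```

Run:
```python
from h import *
gb(-.073,-.104,.060)
```

```text
box [ -70.3 -108.5]
t 14.85 pos [ 0.4783 -0.2882  0.0633] yaw 0.109 jaw -0.0 gf 3.2 F [-5.7 -6.   1.5]
 move tool mm [-2.7 -4.5  3.3] spin 0.00019400783389600385
```

move_arm(increments=[-20,0,0,0,0,0,0,-32,0,0,0,0,-32,0,0,0,-35.4,0,0,0,0,-35.4,0,0,0,0,-35.4,0,0,0,0,-35.4,0,0,0,0,-35.4,0,0,0])

```text
time: 15.52
tool_pos: [0.4393, -0.1113, 0.1272]
tool_rot: [0.0, 0.999, 0.054, 0.002]
contact_force: [0.2, -1.4, 0.3]
gripper_width: 0.001
grasp_force: 0.0
```

move_arm(increments=[0,-35.4,0,0,0,0,0,0,0,0,0,0,32,0,0,0,0,32,0,0,0,0,0,0,0,0,0,0,0,0])

```text
time: 16.02
tool_pos: [0.4339, -0.0772, 0.0609]
tool_rot: [-0.001, 0.999, 0.054, -0.001]
contact_force: [0.5, -0.4, -0.0]
gripper_width: -0.0
grasp_force: 0.0
```

move_arm(increments=[4,0,0,0,0,4,0,0,0,0,4,0,0,0,0,4,0,0,0,0,4,0,0,0,0,4,0,0,0,0,4,0,0,0,0,2,0,0,0,0])

```text
time: 16.68
tool_pos: [0.4642, -0.0744, 0.0622]
tool_rot: [-0.0, 0.999, 0.054, -0.001]
contact_force: [-6.5, 1.1, 6.1]
gripper_width: -0.002
grasp_force: 3.6
```

Run:
```python
from h import *
gb(-.060,.104,.060)
```

```text
box [-61.  105.6]
t 16.68 pos [ 0.4642 -0.0744  0.0622] yaw 0.109 jaw -0.0 gf 3.6 F [-6.5  1.1  6.1]
 move tool mm [1.  1.6 2.2] spin -0.0003717235694706833
```

move_arm(increments=[-20,0,0,0,0,0,0,-32,0,0,0,0,-32,0,0,0,35,0,0,0,0,35,0,0,0,0,35,0,0,0,0,35,0,0,0,0,35,0,0,0])

```text
time: 17.35
tool_pos: [0.4643, -0.2527, 0.1267]
tool_rot: [0.001, 0.999, 0.054, 0.001]
contact_force: [0.4, 1.2, 0.2]
gripper_width: 0.001
grasp_force: 0.0
```

move_arm(increments=[0,35,0,0,0,0,0,0,0,0,0,0,32,0,0,0,0,32,0,0,0,0,0,0,0,0,0,0,0,0])

```text
time: 17.85
tool_pos: [0.4662, -0.284, 0.06]
tool_rot: [-0.001, 0.999, 0.054, -0.001]
contact_force: [-0.1, 0.5, 0.2]
gripper_width: 0.001
grasp_force: 0.0
```

move_arm(increments=[4,0,0,0,0,4,0,0,0,0,4,0,0,0,0,4,0,0,0,0,4,0,0,0,0,4,0,0,0,0,4,0,0,0,0,2,0,0,0,0])

```text
time: 18.52
tool_pos: [0.4973, -0.2839, 0.0634]
tool_rot: [0.002, 0.998, 0.055, -0.001]
contact_force: [-7.6, -5.9, 3.8]
gripper_width: -0.0
grasp_force: 4.0
```

Run:
```python
from h import *
import pickle
gb(-.050,-.104,.060)
f=manip.grab_frame("top"); pickle.dump(f,open("t6.pkl","wb")); save("t6",f,(175,165,355,260),4.4)
```

```text
box [ -50.9 -106.3]
t 18.52 pos [ 0.4973 -0.2839  0.0634] yaw 0.11 jaw -0.0 gf 4.0 F [-7.6 -5.9  3.8]
 move tool mm [ 1.  -2.3  3.3] spin 0.0003301312134222911
```

View pics/t6.png

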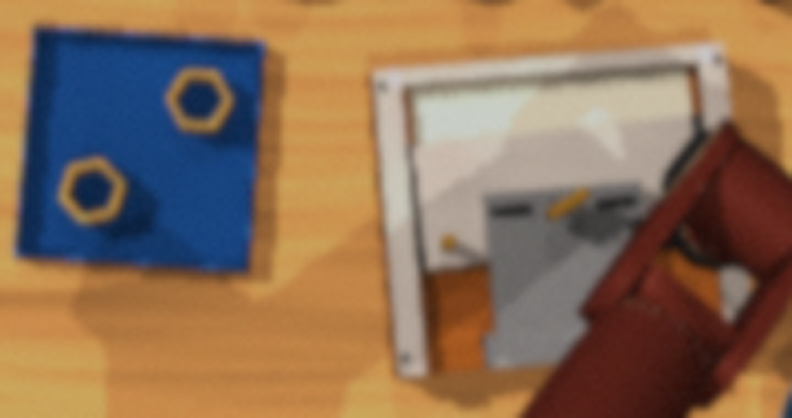

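The tray was knocked about 15 px in the crop (now corner (35,28)), with both rings still in it. The shutter is advancing evenly. Continuing.

move_arm(increments=[-20,0,0,0,0,0,0,-32,0,0,0,0,-32,0,0,0,-35,0,0,0,0,-35,0,0,0,0,-35,0,0,0,0,-35,0,0,0,0,-35,0,0,0])

```text
time: 19.23
tool_pos: [0.4587, -0.1088, 0.1268]
tool_rot: [0.0, 0.999, 0.054, 0.001]
contact_force: [0.6, -0.1, 0.1]
gripper_width: 0.002
grasp_force: 0.0
```

move_arm(increments=[0,-35,0,0,0,0,0,0,0,0,0,0,32,0,0,0,0,32,0,0,0,0,0,0,0,0,0,0,0,0])

```text
time: 19.73
tool_pos: [0.4534, -0.075, 0.0607]
tool_rot: [-0.001, 0.999, 0.054, -0.001]
contact_force: [-0.2, -1.3, 0.4]
gripper_width: 0.002
grasp_force: 0.0
```

move_arm(increments=[4,0,0,0,0,4,0,0,0,0,4,0,0,0,0,4,0,0,0,0,4,0,0,0,0,4,0,0,0,0,4,0,0,0,0,2,0,0,0,0])

```text
time: 20.4
tool_pos: [0.4841, -0.0722, 0.0624]
tool_rot: [-0.0, 0.999, 0.054, -0.001]
contact_force: [-7.4, 1.0, 5.4]
gripper_width: 0.002
grasp_force: 3.6
```

move_arm(increments=[-20,0,0,0,0,0,0,-32,0,0,0,0,-32,0,0,0,34.5,0,0,0,0,34.5,0,0,0,0,34.5,0,0,0,0,34.5,0,0,0,0,34.5,0,0,0])

```text
time: 21.07
tool_pos: [0.484, -0.2481, 0.127]
tool_rot: [0.001, 0.999, 0.054, 0.001]
contact_force: [0.2, -0.2, 0.0]
gripper_width: -0.002
grasp_force: 0.0
```

move_arm(increments=[0,34.5,0,0,0,0,0,0,0,0,0,0,32,0,0,0,0,32,0,0,0,0,0,0,0,0,0,0,0,0])

```text
time: 21.57
tool_pos: [0.4857, -0.279, 0.0601]
tool_rot: [-0.001, 0.999, 0.054, -0.001]
contact_force: [-0.7, 1.6, 0.2]
gripper_width: -0.001
grasp_force: 0.0
```

move_arm(increments=[4,0,0,0,0,4,0,0,0,0,4,0,0,0,0,4,0,0,0,0,4,0,0,0,0,4,0,0,0,0,4,0,0,0,0,2,0,0,0,0])

```text
time: 22.23
tool_pos: [0.5168, -0.2789, 0.0636]
tool_rot: [0.002, 0.998, 0.055, -0.001]
contact_force: [-8.6, -5.8, 4.3]
gripper_width: -0.001
grasp_force: 4.3
```

Run:
```python
from h import *
gb(-.031,-.104,.060)
```

```text
box [ -31.  -103.5]
t 22.23 pos [ 0.5168 -0.2789  0.0636] yaw 0.11 jaw -0.0 gf 4.3 F [-8.6 -5.8  4.3]
 move tool mm [-0.   0.5  3.6] spin 0.0002632269103806095
```

move_arm(increments=[-20,0,0,0,0,0,0,-33,0,0,0,0,-33,0,0,0,-34.6,0,0,0,0,-34.6,0,0,0,0,-34.6,0,0,0,0,-34.6,0,0,0,0,-34.6,0,0,0])

```text
time: 22.9
tool_pos: [0.4785, -0.1056, 0.1289]
tool_rot: [0.0, 0.999, 0.054, 0.001]
contact_force: [-0.2, 1.2, -0.1]
gripper_width: -0.001
grasp_force: 0.0
```

move_arm(increments=[0,-34.6,0,0,0,0,0,0,0,0,0,0,33,0,0,0,0,33,0,0,0,0,0,0,0,0,0,0,0,0])

```text
time: 23.4
tool_pos: [0.4732, -0.0724, 0.0606]
tool_rot: [-0.001, 0.999, 0.054, -0.002]
contact_force: [0.0, -0.4, 0.5]
gripper_width: -0.001
grasp_force: 0.0
```

move_arm(increments=[4,0,0,0,0,4,0,0,0,0,4,0,0,0,0,4,0,0,0,0,4,0,0,0,0,4,0,0,0,0,4,0,0,0,0,2,0,0,0,0])

```text
time: 24.07
tool_pos: [0.5039, -0.0695, 0.0625]
tool_rot: [-0.0, 0.999, 0.054, -0.001]
contact_force: [-7.1, -0.1, 5.3]
gripper_width: 0.001
grasp_force: 3.6
```

move_arm(increments=[-20,0,0,0,0,0,0,-33,0,0,0,0,-33,0,0,0,34.5,0,0,0,0,34.5,0,0,0,0,34.5,0,0,0,0,34.5,0,0,0,0,34.5,0,0,0])

```text
time: 24.73
tool_pos: [0.5038, -0.2453, 0.129]
tool_rot: [0.001, 0.999, 0.054, 0.001]
contact_force: [0.5, 0.1, 0.2]
gripper_width: -0.001
grasp_force: 0.0
```

move_arm(increments=[0,34.5,0,0,0,0,0,0,0,0,0,0,33,0,0,0,0,33,0,0,0,0,0,0,0,0,0,0,0,0])

```text
time: 25.23
tool_pos: [0.5055, -0.2762, 0.06]
tool_rot: [-0.001, 0.999, 0.054, -0.002]
contact_force: [0.5, -0.8, 0.2]
gripper_width: 0.0
grasp_force: 0.0
```

move_arm(increments=[4,0,0,0,0,4,0,0,0,0,4,0,0,0,0,4,0,0,0,0,4,0,0,0,0,4,0,0,0,0,4,0,0,0,0,0,0,0,0,0])

```text
time: 25.9
tool_pos: [0.5353, -0.276, 0.0637]
tool_rot: [0.002, 0.999, 0.055, 0.0]
contact_force: [-3.3, -2.0, 2.7]
gripper_width: 0.002
grasp_force: 1.9
```

Run:
```python
from h import *
import pickle
gb(-.011,-.104,.060)
f=wcam(); pickle.dump(f,open("w7.pkl","wb")); save("w7",f,s=1.5)
```

```text
box [ -12.3 -102.6]
t 25.9 pos [ 0.5353 -0.276   0.0637] yaw 0.109 jaw 0.0 gf 1.9 F [-3.3 -2.   2.7]
 move tool mm [1.3 1.4 3.7] spin 9.618357454854731e-05
```

View pics/w7.png

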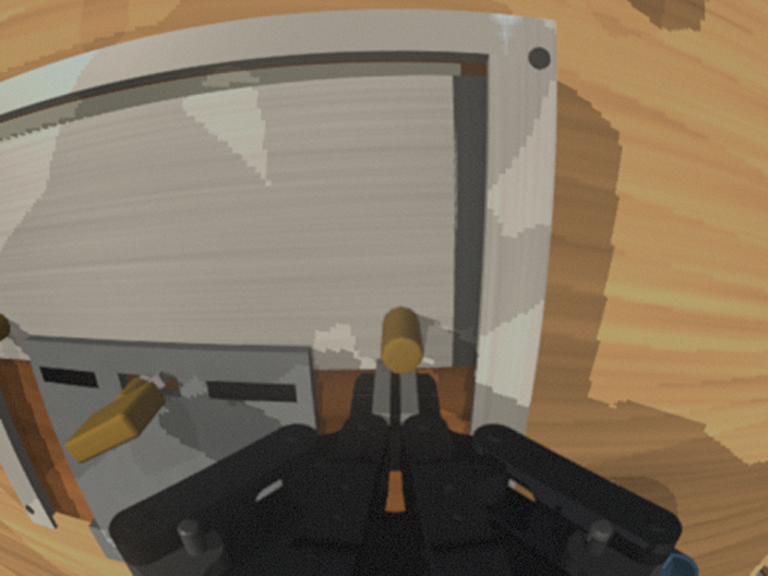

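Right front edge (457,75) is now only ~10 px short of the end stop face at (460,62); finishing with small steps under force watch.

move_arm(increments=[-20,0,0,0,0,0,0,-33,0,0,0,0,-33,0,0,0,-34.6,0,0,0,0,-34.6,0,0,0,0,-34.6,0,0,0,0,-34.6,0,0,0,0,-34.6,0,0,0])

```text
time: 26.62
tool_pos: [0.4962, -0.1029, 0.1287]
tool_rot: [0.0, 0.999, 0.054, 0.001]
contact_force: [0.3, -0.4, -0.3]
gripper_width: -0.0
grasp_force: 0.0
```

move_arm(increments=[0,-34.6,0,0,0,0,0,0,0,0,0,0,33,0,0,0,0,33,0,0,0,0,0,0,0,0,0,0,0,0])

```text
time: 27.12
tool_pos: [0.4909, -0.0698, 0.0604]
tool_rot: [-0.001, 0.999, 0.054, -0.002]
contact_force: [0.3, -0.3, 0.2]
gripper_width: -0.002
grasp_force: 0.0
```

move_arm(increments=[4,0,0,0,0,4,0,0,0,0,4,0,0,0,0,4,0,0,0,0,4,0,0,0,0,4,0,0,0,0,0,0,0,0,0])

```text
time: 27.7
tool_pos: [0.5162, -0.0676, 0.0622]
tool_rot: [0.0, 0.999, 0.054, -0.0]
contact_force: [-3.4, -0.4, 2.5]
gripper_width: 0.0
grasp_force: 1.6
```

move_arm(increments=[-20,0,0,0,0,0,0,-33,0,0,0,0,-33,0,0,0,34.5,0,0,0,0,34.5,0,0,0,0,34.5,0,0,0,0,34.5,0,0,0,0,34.5,0,0,0])

```text
time: 28.37
tool_pos: [0.5155, -0.2432, 0.1284]
tool_rot: [0.001, 0.999, 0.054, 0.001]
contact_force: [0.0, -0.4, -0.3]
gripper_width: 0.002
grasp_force: 0.0
```

move_arm(increments=[0,34.5,0,0,0,0,0,0,0,0,0,0,33,0,0,0,0,33,0,0,0,0,0,0,0,0,0,0,0,0])

```text
time: 28.87
tool_pos: [0.5171, -0.2741, 0.0596]
tool_rot: [-0.001, 0.999, 0.054, -0.002]
contact_force: [0.3, -0.5, 0.7]
gripper_width: 0.002
grasp_force: 0.0
```

move_arm(increments=[4,0,0,0,0,4,0,0,0,0,4,0,0,0,0,4,0,0,0,0,2,0,0,0,0,0,0,0,0,0])

```text
time: 29.37
tool_pos: [0.5367, -0.2741, 0.0626]
tool_rot: [0.001, 0.999, 0.055, -0.0]
contact_force: [-2.2, -1.5, 1.9]
gripper_width: 0.0
grasp_force: 1.5
```

move_arm(increments=[1,0,0,0,0,1,0,0,0,0])

```text
time: 29.53
tool_pos: [0.5375, -0.2741, 0.0621]
tool_rot: [0.001, 0.999, 0.054, -0.001]
contact_force: [-8.1, -2.1, 6.5]
gripper_width: 0.003
grasp_force: 3.8
```

Run:
```python
from h import *
gb(-.003,-.104,.060)
```

```text
box [  -9.9 -100.9]
t 29.53 pos [ 0.5375 -0.2741  0.0621] yaw 0.109 jaw 0.0 gf 3.8 F [-8.1 -2.1  6.5]
 move tool mm [6.9 3.1 2.1] spin -0.00030412730254791853
```

move_arm(increments=[2,0,0,0,0,2,0,0,0,0,0,0,0,0,0])

```text
time: 29.78
tool_pos: [0.5419, -0.2737, 0.0621]
tool_rot: [0.001, 0.999, 0.054, -0.001]
contact_force: [-4.5, -2.2, 3.6]
gripper_width: -0.005
grasp_force: 2.6
```

move_arm(increments=[1,0,0,0,0,1,0,0,0,0,0,0,0,0,0])

```text
time: 30.03
tool_pos: [0.5426, -0.2737, 0.0621]
tool_rot: [0.001, 0.999, 0.054, -0.002]
contact_force: [-9.5, -2.8, 6.1]
gripper_width: 0.001
grasp_force: 5.1
```

move_arm(increments=[1,0,0,0,0,0,0,0,0,0])

```text
time: 30.2
tool_pos: [0.5426, -0.2737, 0.0621]
tool_rot: [0.001, 0.999, 0.054, -0.004]
contact_force: [-13.3, -2.7, 8.9]
gripper_width: -0.002
grasp_force: 6.8
```

move_arm(increments=[-22,0,0,0,0,0,0,-33,0,0,0,0,-33,0,0,0,-34.6,0,0,0,0,-34.6,0,0,0,0,-34.6,0,0,0,0,-34.6,0,0,0,0,-34.6,0,0,0])

```text
time: 30.87
tool_pos: [0.5045, -0.1013, 0.1276]
tool_rot: [-0.0, 0.999, 0.054, 0.001]
contact_force: [0.6, 0.6, 0.3]
gripper_width: 0.002
grasp_force: 0.0
```

move_arm(increments=[0,-34.6,0,0,0,0,0,0,0,0,0,0,33,0,0,0,0,33,0,0,0,0,0,0,0,4,0,0,0,0,4,0,0,0,0,4,0,0,0,0])

```text
time: 31.53
tool_pos: [0.515, -0.068, 0.0638]
tool_rot: [0.001, 0.999, 0.054, 0.002]
contact_force: [0.5, 0.6, 0.3]
gripper_width: 0.0
grasp_force: 0.0
```

move_arm(increments=[3,0,0,0,0,2,0,0,0,0,0,0,0,0,0])

```text
time: 31.78
tool_pos: [0.5184, -0.0674, 0.0629]
tool_rot: [0.001, 0.999, 0.054, 0.0]
contact_force: [-4.3, -1.3, 2.3]
gripper_width: 0.002
grasp_force: 1.7
```

move_arm(increments=[2,0,0,0,0,1,0,0,0,0,0,0,0,0,0])

```text
time: 32.03
tool_pos: [0.5199, -0.0669, 0.0624]
tool_rot: [0.0, 0.999, 0.055, -0.002]
contact_force: [-8.9, -2.3, 6.8]
gripper_width: -0.002
grasp_force: 4.3
```

Run:
```python
from h import *
gb(-.003,.104,.060)
```

```text
box [ -4.7 107. ]
t 32.03 pos [ 0.5199 -0.0669  0.0624] yaw 0.109 jaw -0.0 gf 4.3 F [-8.9 -2.3  6.8]
 move tool mm [1.8 3.  2.4] spin -0.00023488594511245076
```

move_arm(increments=[1,0,0,0,0,0,0,0,0,0])

```text
time: 32.2
tool_pos: [0.5199, -0.0669, 0.0624]
tool_rot: [0.0, 0.999, 0.055, -0.003]
contact_force: [-12.0, -2.2, 10.7]
gripper_width: -0.003
grasp_force: 6.2
```

move_arm(increments=[1.5,0,0,0,0,0,0,0,0,0])

```text
time: 32.37
tool_pos: [0.52, -0.0669, 0.0623]
tool_rot: [0.0, 0.998, 0.055, -0.005]
contact_force: [-17.9, -2.8, 14.4]
gripper_width: 0.0
grasp_force: 9.2
```

move_arm(increments=[1.5,0,0,0,0,0,0,0,0,0])

```text
time: 32.53
tool_pos: [0.5201, -0.0669, 0.0623]
tool_rot: [0.0, 0.998, 0.055, -0.007]
contact_force: [-23.9, -3.7, 19.6]
gripper_width: 0.001
grasp_force: 12.2
```

Run:
```python
from h import *
import pickle
gb(-.003,.104,.060)
f=wcam(); pickle.dump(f,open("w8.pkl","wb")); save("w8",f,s=1.5)
```

```text
box [ -4.6 107. ]
t 32.53 pos [ 0.5201 -0.0669  0.0623] yaw 0.11 jaw 0.0 gf 12.2 F [-23.9  -3.7  19.6]
 move tool mm [1.6 3.  2.3] spin 0.0003254539152017788
```

View pics/w8.png

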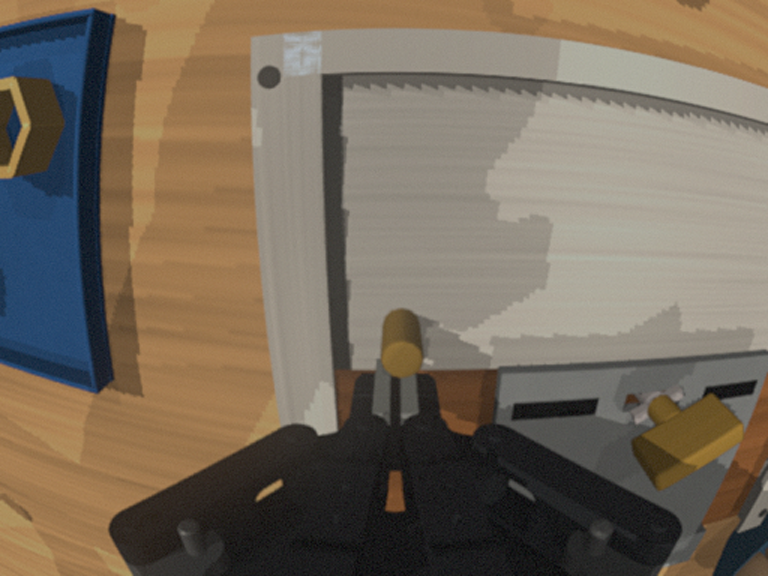

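Left end: the shutter's front edge meets the stop along (345..600,80) with the force at 24 N. I'll give the right post one more confirming push.

move_arm(increments=[-24,0,0,0,0,0,0,-33,0,0,0,0,-33,0,0,0,34.8,0,0,0,0,34.8,0,0,0,0,34.8,0,0,0,0,34.8,0,0,0,0,34.8,0,0,0])

```text
time: 33.25
tool_pos: [0.5205, -0.2435, 0.1285]
tool_rot: [0.001, 0.999, 0.054, 0.001]
contact_force: [0.8, 0.7, 0.5]
gripper_width: -0.001
grasp_force: 0.0
```

move_arm(increments=[0,34.8,0,0,0,0,0,0,0,0,0,0,33,0,0,0,0,33,0,0,0,0,0,0,0,4,0,0,0,0,4,0,0,0,0,4,0,0,0,0])

```text
time: 33.92
tool_pos: [0.5376, -0.2755, 0.0643]
tool_rot: [0.001, 0.999, 0.055, 0.002]
contact_force: [0.2, 0.3, 0.6]
gripper_width: -0.003
grasp_force: 0.0
```

move_arm(increments=[4,0,0,0,0,3,0,0,0,0,0,0,0,0,0])

```text
time: 34.17
tool_pos: [0.5429, -0.2749, 0.0633]
tool_rot: [0.001, 0.998, 0.055, -0.0]
contact_force: [-2.4, -0.8, 2.9]
gripper_width: 0.001
grasp_force: 1.8
```

move_arm(increments=[2,0,0,0,0,0,0,0,0,0])

```text
time: 34.33
tool_pos: [0.543, -0.2748, 0.0631]
tool_rot: [0.001, 0.998, 0.055, -0.002]
contact_force: [-11.0, -1.2, 8.1]
gripper_width: -0.003
grasp_force: 5.6
```

move_arm(increments=[1.5,0,0,0,0,0,0,0,0,0])

```text
time: 34.5
tool_pos: [0.5431, -0.2748, 0.0631]
tool_rot: [0.001, 0.998, 0.055, -0.004]
contact_force: [-15.9, -1.4, 11.7]
gripper_width: -0.001
grasp_force: 8.3
```

Run:
```python
from h import *
gb(-.003,-.104,.060)
```

```text
box [  -4.4 -102.3]
t 34.5 pos [ 0.5431 -0.2748  0.0631] yaw 0.11 jaw -0.0 gf 8.3 F [-15.9  -1.4  11.7]
 move tool mm [1.4 1.7 3.1] spin 0.00020045050912442797
```

Both ends are solid at the stop (box x -4.5 each). Now the stud.

move_arm(increments=[-20,0,0,0,0,0,0,-35,0,0,0,0,-35,0,0,0,0,-35,0,0,12,-33,0,0,0.5,0,-33,0,0,0.5,0,-33,0,0,0.5,0,0,0,0.12,0.5])

```text
time: 35.17
tool_pos: [0.5273, -0.1716, 0.1673]
tool_rot: [-0.001, 1.0, -0.005, 0.001]
contact_force: [-0.1, -0.3, -0.1]
gripper_width: 0.495
grasp_force: 0.0
```

move_arm(increments=[0,0,0,0.12,0.5,0,0,0,0.12,0.5,0,0,0,0.12,0.5,0,0,0,0.12,0.5,0,0,0,0.12,0.5,0,0,0,0.12,0.5,0,0,0,0.12,0.5,0,0,0,0.12,0.5])

```text
time: 35.83
tool_pos: [0.5278, -0.176, 0.1673]
tool_rot: [-0.0, 0.883, -0.469, 0.001]
contact_force: [0.8, -0.4, 0.1]
gripper_width: 0.503
grasp_force: 0.0
```

move_arm(increments=[0,0,0,0,0.5,0,0,0,0,0.5])

```text
time: 36.0
tool_pos: [0.5276, -0.176, 0.167]
tool_rot: [-0.0, 0.885, -0.465, 0.001]
contact_force: [1.2, -0.3, 0.1]
gripper_width: 0.5
grasp_force: 0.0
```

Run:
```python
from h import *
import pickle
gb(-.0155,0,.085)
f=wcam(); pickle.dump(f,open("w9.pkl","wb")); save("w9",f,s=1.5)
```

```text
box [-9.  -2.4]
t 36.0 pos [ 0.5276 -0.176   0.167 ] yaw -0.968 jaw 0.5 gf 0.0 F [ 1.2 -0.3  0.1]
 move tool mm [-5.2  4.6 82. ] spin -1.0772661923010802
```

View pics/w9.png

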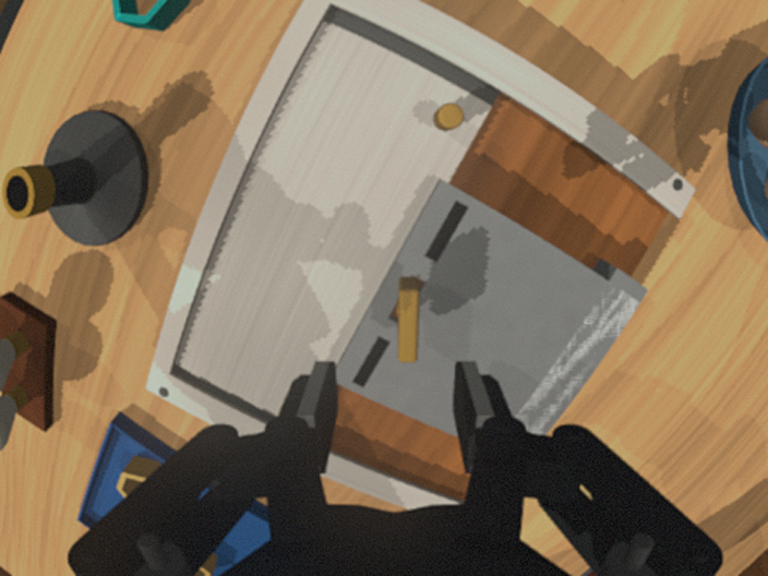

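The shutter front is flush with the stop; the wing's top face runs (408,291)–(408,362), almost parallel to the fingers, with slot strips at (460,204)–(433,259) and (382,341)–(361,384).

Run:
```python
from h import *
import pickle
f=pickle.load(open("w9.pkl","rb"))
g=lambda x,y,z:wat(f,(x+.5)/1.5-.5,(y+.5)/1.5-.5,z)[:2]
a,b=g(407.5,290.5,.107),g(408,361.5,.107); c=(a+b)/2
s1,s2,s3,s4=g(461,204,.066),g(433,259,.066),g(382,341,.066),g(361,384,.066)
an=lambda d:np.arctan2(d[1],d[0])
print("wing",a,b,c,np.hypot(*(a-b)),an(b-a),"slot",s1,s4,an(s4-s1),(s2+s3)/2,(s1+s4)/2)
s,p,M=st(); print("tool x ang",yaw(M))
go(*c,.085, an(b-a)+np.pi)
```

```text
wing [ 0.53146564 -0.19152856] [ 0.50951385 -0.16074429] [ 0.52048974 -0.17613643] 0.03780942743640622 2.190249976162866 slot [ 0.5272348  -0.23854361] [ 0.51135508 -0.11422164] 1.697839067921777 [ 0.51942669 -0.17542707] [ 0.51929494 -0.17638263]
tool x ang -0.9682264751096883
t 36.05 pos [ 0.5275 -0.176   0.1668] yaw -0.968 jaw 0.5 gf 0.0 F [0.2 0.  0.1]
 move tool mm [-3.9  5.9 81.8] spin -0.016883797682760715
```

move_arm(increments=[-4,5.7,0,-0.017,0.45,0,0,25,0,0.45,0,0,25,0,0.45,0,0,20,0,0.45,0,0,10,0,0.45,0,0,0,0,0.45,0,0,0,0,0.45])

```text
time: 36.63
tool_pos: [0.52, -0.176, 0.0864]
tool_rot: [0.0, 0.889, -0.459, -0.0]
contact_force: [0.0, 0.6, 0.5]
gripper_width: 0.448
grasp_force: 0.0
```

Run:
```python
from h import *
go(.520,-.1757,.086,-.951)
```

```text
t 36.63 pos [ 0.52   -0.176   0.0864] yaw -0.953 jaw 0.45 gf 0.0 F [0.  0.6 0.5]
 move tool mm [-0.2 -0.2  0.4] spin -0.002378854151037446
```

move_arm(increments=[0,0,0,0,0,0,0,0,0,0,0,0,0,0,0,0,0,0,0,0,0,0,0,0,0,0,0,0,0,0,0,0,0,0,0,0,0,0,0,0])

```text
time: 37.3
tool_pos: [0.5207, -0.177, 0.0874]
tool_rot: [0.001, 0.888, -0.459, 0.001]
contact_force: [-2.8, -5.5, 5.5]
gripper_width: 0.097
grasp_force: 62.4
```

move_arm(increments=[0,0,0,0.1,0,0,0,0,0.1,0,0,0,0,0.1,0,0,0,0,0.1,0,0,0,0,0.09,0,0,0,0,0,0,0,0,0,0,0])

```text
time: 37.88
tool_pos: [0.5202, -0.1772, 0.0867]
tool_rot: [0.001, 0.75, -0.661, 0.001]
contact_force: [-3.2, -5.9, 3.6]
gripper_width: 0.1
grasp_force: 62.1
```

Run:
```python
from h import *
go(.520,-.1757,.086,.115-np.pi/2); s=manip.state(); print(s["ft_torque"],s["joint_pos"])
```

```text
t 37.88 pos [ 0.5202 -0.1772  0.0867] yaw -1.444 jaw 0.1 gf 62.1 F [-3.2 -5.9  3.6]
 move tool mm [-1.5 -0.   0.7] spin 0.011418487730821436
[-1.00639629  0.44495988 -0.01251313] [-4.62564685e-01  8.58704665e-03  1.91065089e+00 -2.31001789e-03
  1.22115103e+00  2.55339976e+00]
```

move_arm(increments=[0,0,0,0.01,0,0,0,3,0,0,0,0,3,0,0,0,0,0,0,0])

```text
time: 38.22
tool_pos: [0.5202, -0.1772, 0.0805]
tool_rot: [0.001, 0.747, -0.665, 0.001]
contact_force: [-2.1, -5.1, 5.3]
gripper_width: 0.101
grasp_force: 62.4
```

move_arm(increments=[0,0,3,0,0,0,0,3,0,0,0,0,0,0,0])

```text
time: 38.47
tool_pos: [0.5203, -0.1772, 0.0755]
tool_rot: [0.001, 0.747, -0.665, 0.001]
contact_force: [-4.8, -5.0, 7.1]
gripper_width: 0.098
grasp_force: 62.7
```

move_arm(increments=[0,0,1.5,0,0,0,0,0,0,0])

```text
time: 38.63
tool_pos: [0.5205, -0.1773, 0.0754]
tool_rot: [0.001, 0.747, -0.665, 0.001]
contact_force: [-8.1, -4.0, 13.6]
gripper_width: 0.097
grasp_force: 63.7
```

It bottomed at ~12 mm; turning crosswise.

move_arm(increments=[0,0,0,-0.1,0,0,0,0,-0.12,0,0,0,0,-0.12,0,0,0,0,-0.12,0,0,0,0,-0.12,0,0,0,0,-0.12,0,0,0,0,-0.12,0,0,0,0,0,0])

```text
time: 39.3
tool_pos: [0.5212, -0.1767, 0.0754]
tool_rot: [0.0, 0.951, -0.31, 0.001]
contact_force: [-5.3, -1.5, 12.8]
gripper_width: 0.098
grasp_force: 63.4
```

move_arm(increments=[0,0,0,-0.12,0,0,0,0,-0.12,0,0,0,0,-0.12,0,0,0,0,-0.12,0,0,0,0,-0.12,0,0,0,0,-0.12,0,0,0,0,-0.03,0,0,0,0,0,0])

```text
time: 39.97
tool_pos: [0.5214, -0.1759, 0.0753]
tool_rot: [-0.0, 0.998, 0.058, 0.001]
contact_force: [-4.9, 1.3, 13.0]
gripper_width: 0.101
grasp_force: 63.5
```

Run:
```python
from h import *
go(.520,-.1757,.086,.115); s=manip.state(); print(s["ft_torque"],s["joint_pos"])
```

```text
t 39.97 pos [ 0.5214 -0.1759  0.0753] yaw 0.117 jaw 0.1 gf 63.5 F [-4.9  1.3 13. ]
 move tool mm [ -1.3  -0.4 -10.7] spin 0.001999257828622758
[ 0.09430801  0.80812224 -0.00239614] [-4.61359191e-01  2.46360840e-02  1.91552214e+00  1.41931827e-03
  1.19971577e+00  9.91924156e-01]
```

move_arm(increments=[0,0,-2,0,0,0,0,-1,0,0,0,0,0,0,0,0,0,0,0,0.4,0,0,0,0,0.4,0,0,0,0,0.4,0,0,0,0,0.4])

```text
time: 40.55
tool_pos: [0.5198, -0.1754, 0.075]
tool_rot: [-0.001, 0.998, 0.058, -0.0]
contact_force: [1.3, 0.3, 0.6]
gripper_width: 0.398
grasp_force: 0.0
```

move_arm(increments=[0,0,-15,0,0.4,0,0,-30,0,0.4,0,0,-35,0,0.4,0,0,-35,0,0.4,-40,0,0,0,0.4,-40,0,0,0,0.4,0,0,0,0,0.4,0,0,0,0,0.4])

```text
time: 41.22
tool_pos: [0.4391, -0.1849, 0.19]
tool_rot: [-0.0, 0.998, 0.057, -0.0]
contact_force: [-0.9, -0.1, -0.5]
gripper_width: 0.397
grasp_force: 0.0
```

Run:
```python
from h import *
import pickle
go(.5,-.17,.2)
f=wcam(); pickle.dump(f,open("w10.pkl","wb")); save("w10",f,s=1.5)
```

```text
t 41.22 pos [ 0.4391 -0.1849  0.19  ] yaw 0.114 jaw 0.4 gf 0.0 F [-0.9 -0.1 -0.5]
 move tool mm [ 62.2  -7.8 -10. ] spin None
```

View pics/w10.png

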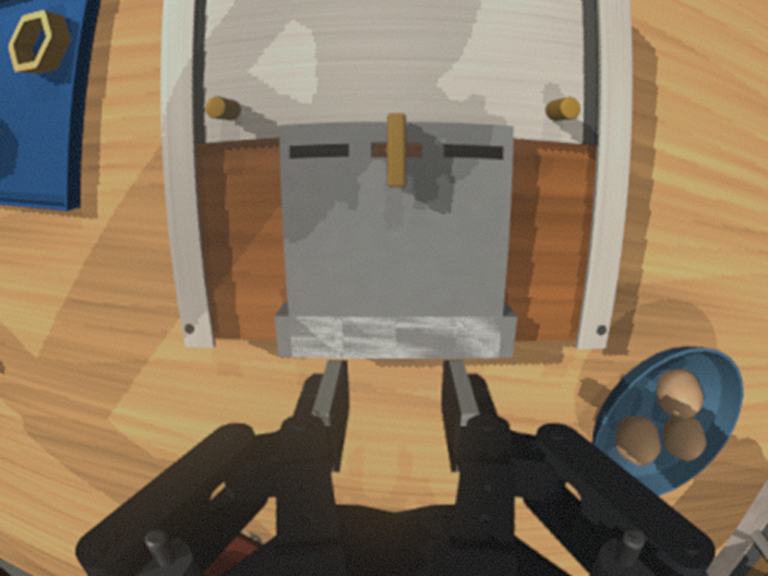

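The wing lies crosswise over the slot at (397,113)–(397,187), both posts level at y≈108. I'll check its height by parallax.

Run:
```python
from h import *
import pickle
f=pickle.load(open("w10.pkl","rb"))
c=np.array([.520,-.1757]);u=np.array([np.cos(.115),np.sin(.115)])
for z in(.096,.107): print(z,[(wproj(f,[*(c+k*u),z])*1.5).round(1) for k in(-.02,0,.02)])
g=lambda x,y,z:wat(f,(x+.5)/1.5-.5,(y+.5)/1.5-.5,z)[:2]
for p in((214,108),(570,107)): print("post box",1000*Rm.T@(g(*p,.0795)-L))
f=manip.grab_frame("top"); im=f["image"]; h=cv2.cvtColor(im,cv2.COLOR_BGR2HSV)
m=cv2.inRange(h,(100,120,30),(130,255,255)); n,l,s,ce=cv2.connectedComponentsWithStats(m); i=1+np.argmax(s[1:,4]); x,y,w,hh,_=s[i]; print("tray bbox",x,y,w,hh)
r=cv2.inRange(h[y:y+hh,x:x+w],(12,90,90),(30,255,255)); n,l,s2,c2=cv2.connectedComponentsWithStats(r)
for j in range(1,n):
    if s2[j,4]>15: print("ring in tray px",c2[j]+[x,y],s2[j])
```

```text
0.096 [array([396.3, 186.8]), array([396.3, 148.9]), array([396.2, 111. ])]
0.107 [array([396.4, 188.7]), array([396.3, 149. ]), array([396.3, 109.2])]
post box [ 12.14393717 104.76046832]
post box [  13.27906818 -101.48727575]
tray bbox 180 173 54 53
ring in tray px [180.3125 181.625 ] [ 0  0  2 22 32]
ring in tray px [220.27380952 187.64285714] [33  8 15 14 84]
ring in tray px [195.65882353 208.25882353] [ 9 28 14 15 85]
ring in tray px [232.85714286 217.57142857] [52 35  2 18 21]
ring in tray px [188.16666667 224.83333333] [ 0 51 20  2 24]
```

```bash
python3 -c "
from plant import manip
print(manip.job_done())"
```

```text
the job is handed in; nothing more can be done
None
```

Job handed in (the hand-in gave no verdict): both rings on the glass are in the blue tray, the shutter is home against the end stop at both ends, and the stud is pushed in, turned crosswise, and stayed down when let go.

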